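# Return the file case to its lipped bay

## Task

Put the wooden file case lying on the bench back into the one empty bay of the plywood rack: tip up its leading end and rest it on the bay's raised front lip while its tail still stands on the bench, let go, then push it in from behind until the tail drops behind the lip. Then press it home so that you feel it meet the back rail, and take the hand away. Slide it rather than carry it, go gently on the lip and the back rail (never 30 N on either), and leave the other cases and the things on the bench where they are.

Things in the scene. Friction and masses are not known exactly. Their poses are not given: they have to be found in the camera images.
- case: the case to put away: closed wooden box 150 long (x) x 64 wide (y) x 48 high, smooth flat sides and bottom, 0.4 to 0.8 kg, centre of mass at its middle. Origin: centre of its underside. Its +x end leads and starts turned roughly away from the robot. Gripped firmly across its 64 mm width it does not turn in the fingers: tilt the gripper with it, or grip lightly
- case_nose (a point): middle of the bottom edge of the case's leading (+x) end, 75 mm ahead of its origin
- case_tail (a point): middle of the bottom edge of the case's tail (-x) end, 75 mm behind its origin. Rubbery fingertips pressed on the tail face cling to it: once the case is half-way over the lip its tail has to rise about 25 mm before it comes down behind the lip, and a level push pins it down until the force runs away; rise with it, or ease off now and then
- bay: the empty bay, one of three equal fixed plywood modules, 92 wide each, in a row (left, middle or right one). Origin: on the bench under the middle of its lip's front face; +x runs level into the bay, y left, z up. Inside 74 wide (y -37 to 37). Side walls 9 thick begin at x = 0, 50 high, and 104 high behind x = 100. Floor 4 above the bench
- bay_lip: the fixed lip across the front of the empty bay: wooden strip 12 thick (bay x from 0 to 12), its top 16 above the bench and 12 above the bay's floor. Same origin and axes as the bay
- bay_back: the fixed back rail of the empty bay: strip whose front face stands at bay x = 170, its top 30 above the bench. Same origin and axes as the bay. Between lip (ends at x = 12) and rail there are 158 mm for the 150 mm case
- bay_roof (a point): middle of the lower front edge of the empty bay's roof board, at bay x = 97, 104 above the bench; the board reaches back to x = 183, its top is 113 above the bench, with stock up to 35 mm high standing on it from x = 105 on
- case_b: an identical case already in one of the other bays; leave it alone. Origin: centre of its underside
- case_c: an identical case already in the third bay; leave it alone. Origin: centre of its underside
- file: flat steel file with wooden handle, 250 long, 20 high, lying on the bench to the right; leave it alone. Origin on the bench near its middle, x along the blade
- block: cork sanding block 110 x 60 x 28 on the bench to the left; leave it alone. Origin: centre of its underside
- pack: carton of abrasive sheets 140 x 115 x 22 on the bench to the left of the rack; leave it alone. Origin: centre of its underside
- tree: blue fir-tree cut-out 95 x 62 x 6 on the bench to the right of the rack; leave it alone. Origin: centre of its underside
- marker: grey felt marker with black cap, 123 long, 18 thick, lying on the bench to the right of the case; leave it alone. Origin under its middle, x along it
Mind the look-alikes: they are no part of the job. Leave any yellow look-alike of the case alone.

How it is judged:
By the outcome, as a careful person would: the job done as asked, in the order asked, and still so for the second after the job is handed in, with the robot touching nothing.
It also fails if it takes over 72 s, if anything falls off the work surface, if the arm or the gripper's body presses on something with over 40 N, if the wrist force passes 120 N, or if a joint passes its speed limit or range.

## Robot

A 6-joint arm with a two-finger parallel gripper is mounted at the origin on the work surface. World frame = base frame: x ahead of the robot, y to its left, z up, the work surface at z = 0. Lengths are in m, angles in rad, forces in N, time in s.
With the tool pointing down it reaches from about 0.3 to 0.775 m from the base axis. Payload 14.6 kg.
Tool frame: the origin (TCP) lies between the finger pads; the fingertips stand 14 mm ahead of it and the grasp point (between the pads) lies 5 mm behind it; z points along the fingers, y is the line along which they close (so a half turn about z gives the same grasp; the last joint's range is limited). The gripper opens to 94 mm and grips with 3 to 60 N. Pads are 16 mm wide; open, the fingers measure 119 mm over their backs; the gripper's body (75 mm by 177 mm) begins 78 mm behind the grasp point.
Start: joints at [1.256, 0.3, 1.521, -0, 1.321, -0.067], TCP at [0.135, 0.533, 0.219] pointing down, gripper open.
Joint ranges: [-3.03, 3.03], [-0.79, 2.21], [0.23, 2.52], [-1.04, 4.18], [0, 3.07], [-2.55, 2.55]. Speed limits (rad/s): [2.22, 2.22, 2.57, 3.14, 3.14, 3.14].

## Interface

Orientations are given as [roll, pitch, yaw] about the fixed x, y, z axes, in that order (R = Rz(yaw) Ry(pitch) Rx(roll)).
In Python, from station import ctrl gives the robot as it stands. The module is installed in compiled form; this text tells all that it offers.
- The arm moves only by the tool move_arm, never from a script. Its argument "targets" is a list of rows, each a list of 7 numbers: the opening, from -1 (shut) to 1 (fully open), then the shift along the tool's x, y, z in units of 50 mm (1.0 is 50 mm), then the turn, a rotation vector about the tool's x, y, z in rad. A call has 1 to 12 rows; each row is the pose to reach, as a shift and turn from the pose commanded when the call began, along the tool's axes at that moment; what a row does not reach only later rows make up. A row lasts 1/10 s, in which the tool goes at most 50 mm and 8.59 degrees, less where a joint would pass 70% of its speed; a pose out of reach is approached as far as the arm can. A call with a gripper value outside its range is refused whole. The fingers move at their own pace and stop on an object; "grip_force" is the grip in N (left out, the last holds). Time passes only in rows, so rows that repeat a pose let the fingers close. It gives the time, the measured TCP pose, the force, the opening and the grip force at its end, in the units of the state.
- ctrl.get_obs(): the state, without advancing time (a new reading comes with each control period).
- ctrl.camera(name): name is "side" or "top" or "wrist"; returns (picture, depth): 420x560x3 uint8, red, green, blue; 420x560 float32, m along the optical axis (not along the pixel's ray), 0 where there is no reading.
- ctrl.camera_params(name): a dict with "intrinsics" (3x3 intrinsics, pixels), "rvec" (rotation vector, rad) and "tvec" (3), from world to camera coordinates, as OpenCV has them; the wrist camera has in their place "T_tool_cam" (4x4, takes a point from camera to tool coordinates, whose origin is the TCP and whose axes are the flange's). Camera axes: x right, y down, z forward; pixel columns grow to the right and rows downward; lengths in m; the calibration is good to about 2 mm. A picture is of the moment at which its call begins: read the wrist's pose just before it. camera_params takes no time and is no camera call.
- ctrl.hand_in(): hands the job in; it is judged then, once.
Trained networks look in the newest picture that a camera, given by its name, has taken for a name from the list of things; names that differ only in an ending like _2 or _b are one class to them, and where a whole thing is asked for, a point or a joint stands for the part that bears it (a point fixed in the world has none). Each returns a list of dicts, best first, with "score" (0 to 1); they miss things now and then, are a little off and sometimes report something else, mostly with a low value. They report only what shows in the picture. A call takes as long as a camera call. They do not tell look-alikes from the thing itself.
- ctrl.cut_out(camera, target): "region" (420x560 bool, what is visible of it) and "point" ([column, row] in pixels, amid what is visible of it).
- ctrl.tip_of(camera, target): "point" ([column, row] in pixels: a listed point, or the origin of a listed thing).
The state is a dict: "time_s": time; "qpos": joint angles; "joint_vel": joint speeds; "tau": joint torques, N m; "ee_pos": TCP position; "eef_rot": TCP orientation; "force": force on the tool from outside, world axes, zero at the start; "moment": the same for the moment, N m; "grip_width": finger opening in m; "grip_force": force on a finger pad.
Only numpy, scipy, OpenCV 4.12 (cv2) and the standard library are available. Lean on these libraries where they do the work, as an engineer would, in place of code of your own. Each camera call takes 0.05 s, during which the arm holds its last target. There are 200 camera calls.

## Working session

There is one attempt and no reset: what is moved stays moved. The work goes in short steps, Python scripts to look and compute and a tool call to move; the robot and the scene stay as the last step left them, time stands still between calls to the robot, and variables do not carry over. Pictures are saved under pics/ and viewed, at most 10 in all, crops included, and the job is handed in when it is done.

Besides the shell and the picture viewer there is one more tool, called after "Request:" as name(argument=value, ...), one argument or row to a line, values as JSON. move_arm: Moves the arm, as the interface text tells. Its arguments: {"type":"object","properties":{"targets":{"type":"array"},"grip_force":{"type":"number"}},"required":["targets"]}

```bash
mkdir -p pics; cat > h.py <<'E'
import numpy as np, cv2
from station import ctrl
from scipy.spatial.transform import Rotation as R
def cam(name):
    o=ctrl.get_obs(); img,d=ctrl.camera(name); p=ctrl.camera_params(name)
    K=np.array(p["intrinsics"])
    if name=="wrist":
        T=np.eye(4);T[:3,:3]=R.from_euler('xyz',o["eef_rot"]).as_matrix();T[:3,3]=o["ee_pos"]
        M=T@np.array(p["T_tool_cam"])
    else:
        M=np.eye(4);M[:3,:3]=cv2.Rodrigues(np.array(p["rvec"],float))[0];M[:3,3]=np.ravel(p["tvec"]);M=np.linalg.inv(M)
    return img,d,K,M
def world(d,K,M):
    v,u=np.mgrid[:d.shape[0],:d.shape[1]]
    P=np.stack([(u-K[0,2])/K[0,0]*d,(v-K[1,2])/K[1,1]*d,d],-1)
    W=P@M[:3,:3].T+M[:3,3]; W[d<=0]=np.nan
    return W
def save(n,img): cv2.imwrite(n,cv2.cvtColor(img,cv2.COLOR_RGB2BGR))
E
python3 - <<'E'
from h import *
o=ctrl.get_obs(); print({k:np.round(v,3) for k,v in o.items()})
for c in ["top","side"]:
    img,d,K,M=cam(c); save(f"pics/{c}0.png",img); W=world(d,K,M); np.savez(f"{c}0.npz",img=img,W=W,K=K,M=M)
    print(c,np.round(M[:3,3],2),np.round(M[:3,2],2))
    for t in ["case","bay","bay_lip","bay_back","file","block","pack","tree","marker"]:
        for r in ctrl.cut_out(c,t)[:4]:
            m=r["region"]; print(c,t,round(r["score"],2),np.round(r["point"]),m.sum(),np.round(np.nanmedian(W[m],0),3))
    for t in ["case","bay","case_nose","case_tail","bay_lip","bay_back","bay_roof"]:
        for r in ctrl.tip_of(c,t)[:4]: 
            u,v=np.round(r["point"]).astype(int); print(c,'tip',t,round(r["score"],2),u,v,np.round(W[np.clip(v,0,419),np.clip(u,0,559)],3))
E
```

```text
{'time_s': np.float64(0.0), 'qpos': array([ 1.256,  0.3  ,  1.522, -0.   ,  1.321, -0.067]), 'joint_vel': array([ 0.001,  0.001, -0.001, -0.001, -0.001,  0.001]), 'tau': array([-0.0000e+00, -5.3181e+01, -3.5273e+01,  7.1000e-02,  2.4000e-02,
       -0.0000e+00]), 'ee_pos': array([0.135, 0.533, 0.219]), 'eef_rot': array([-3.14 , -0.   ,  2.894]), 'force': array([0.699, 1.081, 0.809]), 'moment': array([ 0.002,  0.007, -0.012]), 'grip_force': np.float64(0.0), 'grip_width': np.float64(0.094)}
top [0.41 0.01 1.1 ] [ 0.14  0.01 -0.99]
top case 0.92 [374. 221.] 1584 [ 0.545 -0.238  0.048]
top case 0.85 [220. 275.] 1536 [0.395 0.158 0.048]
top case 0.8 [274. 168.] 969 [0.687 0.028 0.052]
top case 0.71 [243. 168.] 959 [0.683 0.116 0.052]
top bay 0.84 [309. 150.] 2967 [ 0.732 -0.065  0.049]
top bay_lip 0.52 [311. 188.] 146 [ 0.634 -0.071  0.015]
top bay_lip 0.29 [308. 151.] 2925 [ 0.732 -0.064  0.05 ]
top file 0.75 [437. 260.] 734 [ 0.453 -0.406  0.013]
top file 0.5 [444. 190.] 549 [ 0.641 -0.424  0.005]
top block 0.6 [133. 280.] 1077 [0.384 0.395 0.028]
top block 0.26 [437. 259.] 666 [ 0.453 
[... 1902 characters left out ...]
0.542 -0.276  0.034]
side tip case 0.72 326 218 [0.696 0.033 0.05 ]
side tip case 0.61 333 237 [ 0.701 -0.03   0.038]
side tip bay 0.7 304 261 [ 0.629 -0.069  0.002]
side tip case_nose 0.75 314 332 [ 0.616 -0.282 -0.002]
side tip case_nose 0.61 183 206 [0.345 0.16  0.022]
side tip case_nose 0.58 248 245 [ 0.505 -0.021  0.019]
side tip case_tail 0.91 187 247 [ 0.366 -0.025  0.023]
side tip case_tail 0.65 222 224 [0.446 0.031 0.045]
side tip case_tail 0.6 242 306 [ 0.482 -0.244  0.038]
side tip case_tail 0.46 348 217 [ 0.726 -0.048  0.103]
side tip bay_lip 0.4 306 261 [ 0.631 -0.084  0.014]
side tip bay_roof 0.65 351 220 [ 0.727 -0.07   0.109]
side tip bay_roof 0.43 204 172 [0.393 0.363 0.016]
```

```bash
python3 - <<'E'
from h import *
i=cv2.imread("pics/top0.png"); cv2.imwrite("pics/top_crop.png",cv2.resize(i[110:330,100:480],(800,463),interpolation=cv2.INTER_CUBIC))
E
```

```text
(no output)
```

View pics/top_crop.png

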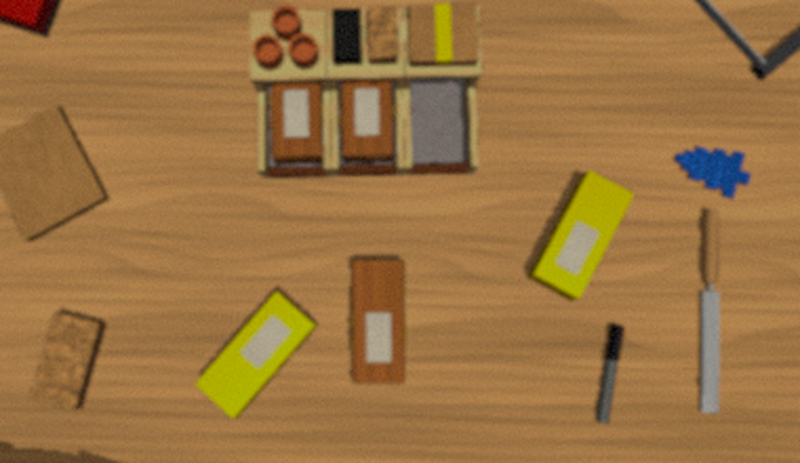

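View pics/side0.png

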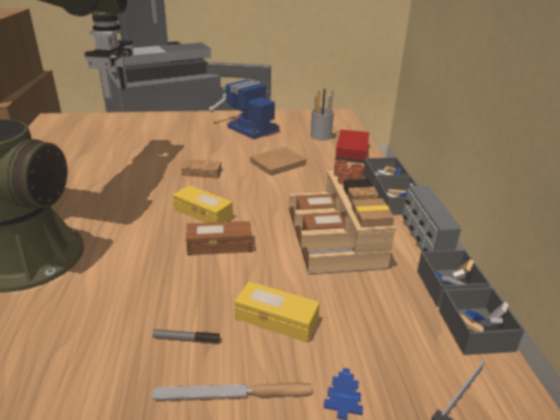

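The brown case at top-image pixel (280,262) is the one to move; it matches the two brown cases already in the rack. The yellow ones at (222,277) and (375,221) are look-alikes. The enlarged crop confirms both this and that the empty bay is the right one, with its lip at (309,188).

```bash
python3 - <<'E'
from h import *
for c in ["top","side"]:
    z=np.load(c+"0.npz"); W=z["W"];img=z["img"]
    X,Y,Z=W[...,0],W[...,1],W[...,2]
    m=(X>.33)&(X<.56)&(Y>-.08)&(Y<.065)&(Z>.036)&(Z<.06)
    # keep connected component
    n,l,s,_=cv2.connectedComponentsWithStats(m.astype(np.uint8)); k=1+np.argmax(s[1:,4]); m=l==k
    r=cv2.minAreaRect(W[m][:,:2].astype(np.float32)*1000); print(c,"case",r,np.median(Z[m]))
    m=(X>.6)&(X<.85)&(Y>-.2)&(Y<.25)&(Z>.09)&(Z<.118)
    print("roof",cv2.minAreaRect(W[m][:,:2].astype(np.float32)*1000))
    m=(X>.6)&(X<.73)&(Y>-.2)&(Y<.25)&(Z>.044)&(Z<.056)
    P=W[m]; print("walls",cv2.minAreaRect(P[:,:2].astype(np.float32)*1000))
    m=(X>.6)&(X<.73)&(Y>-.2)&(Y<.25)&(Z>.01)&(Z<.022); print("lip", cv2.minAreaRect(W[m][:,:2].astype(np.float32)*1000))
    m=(X>.6)&(X<.8)&(Y>-.2)&(Y<.25)&(Z>.01)&(Z<.118)
    P=W[m][:,:2]
    for y0 in np.arange(-.12,.18,.02):
        q=P[(abs(P[:,1]-y0)<.01)]; print(round(y0,2),np.round(np.percentile(q[:,0],1),4) if len(q) else None,end=' ')
    print()
    for x0 in np.arange(.64,.82,.02):
        q=P[(abs(P[:,0]-x0)<.01)]
        if len(q): print(round(x0,2),np.round(np.percentile(q[:,1],[.5,99.5]),4),end=' ')
    print()
for name in ["top","side"]:
    p=ctrl.camera_params(name); print(p["intrinsics"])
E
```

```text
top case ((438.75897216796875, 9.417510986328125), (148.38836669921875, 67.21158599853516), 0.9888473749160767) 0.04788534949871637
roof ((765.3369140625, 30.528091430664062), (87.29798126220703, 275.3651123046875), 1.4536042213439941)
walls ((679.659423828125, 26.53099822998047), (107.16817474365234, 274.5005798339844), 1.771632194519043)
lip ((675.3738403320312, 26.985000610351562), (106.33757019042969, 272.9768981933594), 0.19275537133216858)
-0.12 0.6316 -0.1 0.631 -0.08 0.6307 -0.06 0.6297 -0.04 0.6284 -0.02 0.6279 0.0 0.6279 0.02 0.6277 0.04 0.627 0.06 0.6252 0.08 0.6247 0.1 0.6248 0.12 0.624 0.14 0.6228 0.16 0.6222 
0.64 [-0.1113  0.1617] 0.66 [-0.1088  0.1629] 0.68 [-0.1088  0.1636] 0.7 [-0.1088  0.164 ] 0.72 [-0.1066  0.1662] 0.74 [-0.1069  0.1669] 0.76 [-0.1068  0.168 ] 0.78 [-0.1066  0.1684] 0.8 [-0.1043  0.1689] 
side case ((437.0170593261719, 8.535133361816406), (150.3321533203125, 71.50495147705078), 1.5320473909378052) 0.0458658056752313
roof ((765.2755737304688, 26.95220947265625), (87.40421295166016, 277.8414001464844), 2.1149439811706543)
walls ((678.8973388671875, 25.689437866210938), (108.26634216308594, 280.6905517578125), 1.5357024669647217)
lip ((676.6143798828125, 22.420799255371094), (102.94583129882812, 275.998046875), 2.0914218425750732)
-0.12 0.6313 -0.1 0.6338 -0.08 0.6292 -0.06 0.6288 -0.04 0.628 -0.02 0.6275 0.0 0.6279 0.02 0.6262 0.04 0.6261 0.06 0.6246 0.08 0.6237 0.1 0.6235 0.12 0.6229 0.14 0.6217 0.16 0.6218 
0.64 [-0.1155  0.1574] 0.66 [-0.1143  0.1612] 0.68 [-0.114   0.1619] 0.7 [-0.1136  0.1616] 0.72 [-0.1133  0.1649] 0.74 [-0.112   0.1603] 0.76 [-0.1124 -0.0226] 0.78 [-0.1113  0.1104] 0.8 [-0.1109  0.1103] 
[[408.72240962   0.         273.11155933]
 [  0.         408.72240962 216.40075943]
 [  0.           0.           1.        ]]
[[475.85737157   0.         272.79120262]
 [  0.         475.85737157 207.29023005]
 [  0.           0.           1.        ]]
```

```bash
cat >> h.py <<'E'
def rel(pos,rpy):
    o=ctrl.get_obs(); A=R.from_euler('xyz',o["eef_rot"]); B=R.from_euler('xyz',rpy)
    return np.round(A.inv().apply(np.array(pos)-o["ee_pos"])/.05,3), np.round((A.inv()*B).as_rotvec(),4)
E
python3 - <<'E'
from h import *
print(rel([.44,.009,.2],[np.pi,0,np.pi+.02])); print(np.round(ctrl.camera_params("wrist")["T_tool_cam"],3))
E
```

```text
(array([-8.487, -8.667,  0.389]), array([-0.    , -0.    , -0.2678]))
[[-0.    -0.965 -0.262  0.076]
 [ 1.    -0.    -0.     0.   ]
 [ 0.    -0.262  0.965 -0.165]
 [ 0.     0.     0.     1.   ]]
```

Request:
move_arm(
  targets=[
    [1,-8.487,-8.667,0.39,0,0,-0.268],
    [1,-8.487,-8.667,0.39,0,0,-0.268],
    [1,-8.487,-8.667,0.39,0,0,-0.268],
    [1,-8.487,-8.667,0.39,0,0,-0.268],
    [1,-8.487,-8.667,0.39,0,0,-0.268],
    [1,-8.487,-8.667,0.39,0,0,-0.268],
    [1,-8.487,-8.667,0.39,0,0,-0.268],
    [1,-8.487,-8.667,0.39,0,0,-0.268],
    [1,-8.487,-8.667,0.39,0,0,-0.268],
    [1,-8.487,-8.667,0.39,0,0,-0.268],
    [1,-8.487,-8.667,0.39,0,0,-0.268],
    [1,-8.487,-8.667,0.39,0,0,-0.268],
  ],
)

```text
time_s: 2.9
ee_pos: [0.437, 0.0132, 0.2004]
eef_rot: [3.142, 0.001, -3.122]
force: [-0.4, 0.9, -0.2]
grip_width: 0.0941
grip_force: 0.0
```

```bash
python3 - <<'E'
from h import *
img,d,K,M=cam("wrist"); save("pics/w1.png",img); W=world(d,K,M)
X,Y,Z=W[...,0],W[...,1],W[...,2]
m=(X>.3)&(X<.58)&(Y>-.1)&(Y<.1)&(Z>.03)&(Z<.06)
n,l,s,_=cv2.connectedComponentsWithStats(m.astype(np.uint8)); k=1+np.argmax(s[1:,4]); m=l==k
print("case",cv2.minAreaRect(W[m][:,:2].astype(np.float32)*1000),np.median(Z[m]))
m=(X>.58)&(X<.72)&(Y>-.2)&(Y<.2)&(Z>.01)&(Z<.06); P=W[m]
for y0 in np.arange(-.12,.18,.02):
    q=P[(abs(P[:,1]-y0)<.01)]; print(round(y0,2),np.round(np.percentile(q[:,0],2),4) if len(q) else None,end=' ')
print()
for x0 in np.arange(.64,.72,.02):
    q=P[(abs(P[:,0]-x0)<.005)&(P[:,2]>.04)&(P[:,1]<0)]
    h=np.histogram(q[:,1],np.arange(-.13,0,.004)); print(round(x0,2),[(round(a,3),int(b)) for a,b in zip(h[1],h[0]) if b>0])
E
```

```text
case ((436.6353759765625, 10.397859573364258), (148.57550048828125, 69.59297943115234), 0.4752763509750366) 0.048260429995753196
-0.12 0.6309 -0.1 0.6316 -0.08 None -0.06 None -0.04 None -0.02 0.6279 0.0 0.6425 0.02 0.6421 0.04 0.6412 0.06 0.6276 0.08 0.6259 0.1 0.6393 0.12 0.6386 0.14 0.6377 0.16 0.6243 
0.64 [(np.float64(-0.114), 6), (np.float64(-0.11), 21), (np.float64(-0.106), 36), (np.float64(-0.102), 4), (np.float64(-0.03), 10), (np.float64(-0.026), 25), (np.float64(-0.022), 19), (np.float64(-0.018), 21), (np.float64(-0.014), 28), (np.float64(-0.01), 2), (np.float64(-0.006), 15)]
0.66 [(np.float64(-0.114), 1), (np.float64(-0.11), 20), (np.float64(-0.106), 21), (np.float64(-0.102), 24), (np.float64(-0.03), 7), (np.float64(-0.026), 21), (np.float64(-0.022), 21), (np.float64(-0.018), 19), (np.float64(-0.014), 19), (np.float64(-0.01), 10), (np.float64(-0.006), 13)]
0.68 [(np.float64(-0.11), 16), (np.float64(-0.106), 20), (np.float64(-0.102), 28), (np.float64(-0.03), 5), (np.float64(-0.026), 18), (np.float64(-0.022), 20), (np.float64(-0.018), 18), (np.float64(-0.014), 16), (np.float64(-0.01), 15), (np.float64(-0.006), 7)]
0.7 [(np.float64(-0.11), 12), (np.float64(-0.106), 17), (np.float64(-0.102), 30), (np.float64(-0.026), 14), (np.float64(-0.022), 15), (np.float64(-0.018), 9)]
```

View pics/w1.png

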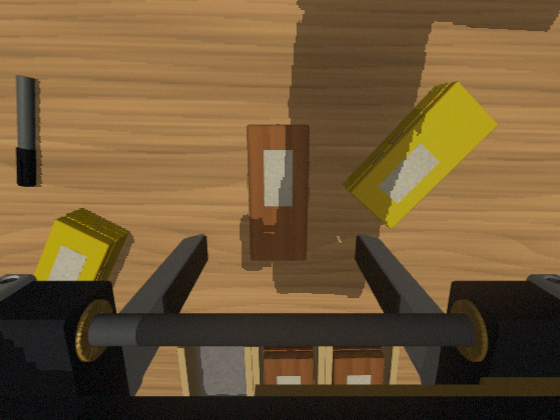

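```bash
python3 - <<'E'
from h import *
print(ctrl.get_obs()["ee_pos"],rel([.4375,.010,.023],[np.pi,0,np.pi+.017]))
E
```

```text
[0.439409   0.00841604 0.20003146] (array([0.042, 0.037, 3.541]), array([-0.0014,  0.0011, -0.0001]))
```

Request:
move_arm(
  targets=[
    [1,0.04,0.035,0.7,0,0,0],
    [1,0.04,0.035,1.4,0,0,0],
    [1,0.04,0.035,2.1,0,0,0],
    [1,0.04,0.035,2.7,0,0,0],
    [1,0.04,0.035,3.1,0,0,0],
    [1,0.04,0.035,3.4,0,0,0],
    [1,0.04,0.035,3.54,0,0,0],
    [1,0.04,0.035,3.54,0,0,0],
    [1,0.04,0.035,3.54,0,0,0],
  ],
)

```text
time_s: 3.85
ee_pos: [0.4346, 0.0171, 0.0238]
eef_rot: [-3.142, 0.001, -3.121]
force: [0.3, 0.2, 0.5]
grip_width: 0.0937
grip_force: 0.0
```

Request:
move_arm(
  targets=[
    [0.3,0,0,0,0,0,0],
    [0.3,0,0,0,0,0,0],
    [0.3,0,0,0,0,0,0],
    [0.3,0,0,0,0,0,0],
    [0.2,0,0,0,0,0,0],
    [0.2,0,0,0,0,0,0],
    [0.2,0,0,0,0,0,0],
  ],
  grip_force=15,
)

```text
time_s: 4.55
ee_pos: [0.4347, 0.0166, 0.0237]
eef_rot: [-3.141, 0.001, -3.121]
force: [-0.0, -6.0, 5.1]
grip_width: 0.0639
grip_force: 15.0
```

```bash
python3 - <<'E'
from h import *
for _ in range(2):
    o=ctrl.get_obs(); print(o["time_s"],o["ee_pos"],o["eef_rot"],o["force"])
    img,d,K,M=cam("wrist")
W=world(d,K,M);X,Y,Z=W[...,0],W[...,1],W[...,2]
m=(X>.33)&(X<.44)&(Y>-.04)&(Y<.065)&(Z>.036)&(Z<.06)
n,l,s,_=cv2.connectedComponentsWithStats(m.astype(np.uint8)); k=1+np.argmax(s[1:,4]); m=l==k
P=W[m][:,:2]; print(P.min(0),P.max(0))
for x0 in (.37,.38,.39,.40,.41): q=P[abs(P[:,0]-x0)<.004]; print(x0,q[:,1].min(),q[:,1].max())
print(ctrl.get_obs()["ee_pos"])
E
```

```text
4.55 [0.43469339 0.01662056 0.02367143] [-3.14083548e+00  1.10163329e-03 -3.12136752e+00] [-0.02722318 -5.9531071   5.0758332 ]
4.6 [0.43474058 0.01661125 0.02371006] [-3.14082667e+00  1.24374611e-03 -3.12136053e+00] [ 0.52182112 -5.45309852  4.54127602]
[ 0.36179077 -0.02707598] [0.43999879 0.06117329]
0.37 -0.016186195690471354 0.04791404633209772
0.38 -0.01579662934877902 0.04839716309583222
0.39 -0.01581985229479447 0.0483021812925396
0.4 -0.01568527439213293 0.05081827423220676
0.41 -0.015382451722234144 0.05001626322512535
[0.4347217  0.01663605 0.0237066 ]
```

```bash
python3 - <<'E'
from h import *
s,r=rel([.538,-.0686,.0237],[np.pi,0,np.pi+.033]); print(s,r)
for k in range(1,11): print([0.2]+[round(float(x),2) for x in s*k/10]+[0,0,round(-.013*k/10,3)],end=', ')
E
```

```text
[-2.031 -1.746  0.004] [-0.0008  0.0012 -0.0127]
[0.2, -0.2, -0.17, 0.0, 0, 0, -0.001], [0.2, -0.41, -0.35, 0.0, 0, 0, -0.003], [0.2, -0.61, -0.52, 0.0, 0, 0, -0.004], [0.2, -0.81, -0.7, 0.0, 0, 0, -0.005], [0.2, -1.02, -0.87, 0.0, 0, 0, -0.007], [0.2, -1.22, -1.05, 0.0, 0, 0, -0.008], [0.2, -1.42, -1.22, 0.0, 0, 0, -0.009], [0.2, -1.62, -1.4, 0.0, 0, 0, -0.01], [0.2, -1.83, -1.57, 0.0, 0, 0, -0.012], [0.2, -2.03, -1.75, 0.0, 0, 0, -0.013],
```

Request:
move_arm(
  targets=[
    [0.2,-0.2,-0.17,0,0,0,-0.001],
    [0.2,-0.41,-0.35,0,0,0,-0.003],
    [0.2,-0.61,-0.52,0,0,0,-0.004],
    [0.2,-0.81,-0.7,0,0,0,-0.005],
    [0.2,-1.02,-0.87,0,0,0,-0.007],
    [0.2,-1.22,-1.05,0,0,0,-0.008],
    [0.2,-1.42,-1.22,0,0,0,-0.009],
    [0.2,-1.62,-1.4,0,0,0,-0.01],
    [0.2,-1.83,-1.57,0,0,0,-0.012],
    [0.2,-2.03,-1.75,0,0,0,-0.013],
    [0.2,-2.03,-1.75,0,0,0,-0.013],
    [0.2,-2.03,-1.75,0,0,0,-0.013],
  ],
  grip_force=25,
)

```text
time_s: 5.85
ee_pos: [0.5381, -0.0687, 0.0236]
eef_rot: [-3.141, 0.002, -3.109]
force: [4.9, -3.0, 1.8]
grip_width: 0.0641
grip_force: 25.0
```

```bash
python3 - <<'E'
from h import *
for c in ("wrist","top"):
    img,d,K,M=cam(c); save(f"pics/{c}2.png",img); W=world(d,K,M);X,Y,Z=W[...,0],W[...,1],W[...,2]
    m=(X>.42)&(X<.53)&(Y>-.12)&(Y<-.02)&(Z>.036)&(Z<.056); P=W[m]
    print(c,"tail",np.percentile(P[:,0],1))
    for x0 in (.48,.49,.50,.51): q=P[abs(P[:,0]-x0)<.005]; print(x0,np.percentile(q[:,1],[1,99]) if len(q) else 0)
    m=(X>.64)&(X<.72)&(Y>-.15)&(Y<.0)&(Z>.042)&(Z<.058); P=W[m]
    for x0 in (.645,.66,.675,.69):
        q=P[abs(P[:,0]-x0)<.006][:,1]; a=q[q<-.07]; b=q[(q>-.05)&(q<-.01)]
        print(x0,np.percentile(a,97) if len(a) else 0,np.percentile(b,3) if len(b) else 0)
print(ctrl.get_obs()["ee_pos"],ctrl.get_obs()["eef_rot"])
cv2.imwrite("pics/c2.png",cv2.resize(cv2.imread("pics/top2.png")[120:300,220:400],(700,700),interpolation=cv2.INTER_CUBIC)[:600])
E
```

```text
wrist tail 0.4656456192681448
0.48 [-0.10099058 -0.03890632]
0.49 [-0.10068699 -0.03871176]
0.5 [-0.1003845  -0.03822278]
0.51 [-0.10001438 -0.03740977]
0.645 0 0
0.66 0 0
0.675 0 0
0.69 0 0Traceback (most recent call last):
  File "<stdin>", line 5, in <module>
    return _quantile_unchecked(
        a, q, axis, out, overwrite_input, method, keepdims, weights)
    return _ureduce(a,
                    func=_quantile_ureduce_func,
    ...<5 lines>...
                    overwrite_input=overwrite_input,
                    method=method)
    r = func(a, **kwargs)
    result = _quantile(arr,
                       quantiles=q,
    ...<2 lines>...
                       out=out,
                       weights=wgt)
    slices_having_nans = np.isnan(arr[-1, ...])
                                  ~~~^^^^^^^^^
IndexError: index -1 is out of bounds for axis 0 with size 0
```

View pics/wrist2.png

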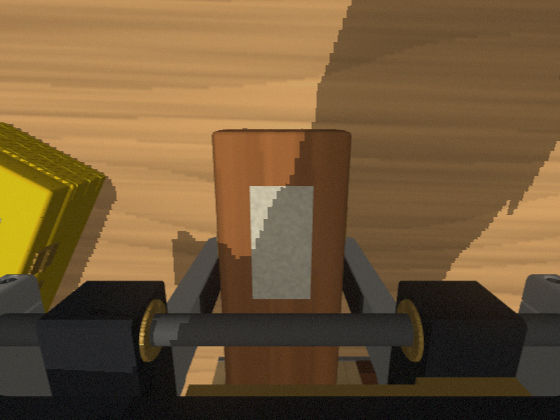

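Request:
move_arm(
  targets=[
    [0.2,0.015,0,-0.048,0,-0.03,0],
    [0.2,0.03,0,-0.092,0,-0.06,0],
    [0.2,0.05,0,-0.135,0,-0.09,0],
    [0.2,0.07,0,-0.18,0,-0.12,0],
    [0.2,0.088,0,-0.22,0,-0.15,0],
    [0.2,0.088,0,-0.22,0,-0.15,0],
    [0.2,-0.05,0,-0.22,0,-0.15,0],
    [0.2,-0.2,0,-0.22,0,-0.15,0],
    [0.2,-0.2,0,-0.22,0,-0.15,0],
  ],
)

```text
time_s: 6.85
ee_pos: [0.5486, -0.0679, 0.034]
eef_rot: [-3.142, 0.15, -3.108]
force: [1.5, -0.6, -1.5]
grip_width: 0.0639
grip_force: 25.0
```

```bash
python3 - <<'E'
from h import *
img,d,K,M=cam("side"); save("pics/s3.png",img)
cv2.imwrite("pics/s3c.png",cv2.resize(img[180:320,190:400,::-1],(800,533),interpolation=cv2.INTER_CUBIC))
o=ctrl.get_obs(); print(o["ee_pos"],o["eef_rot"],o["force"])
E
```

```text
[ 0.54833826 -0.06792791  0.03404753] [-3.14149695  0.15055361 -3.10818528] [ 0.4995001   0.04341086 -2.83512749]
```

View pics/s3c.png

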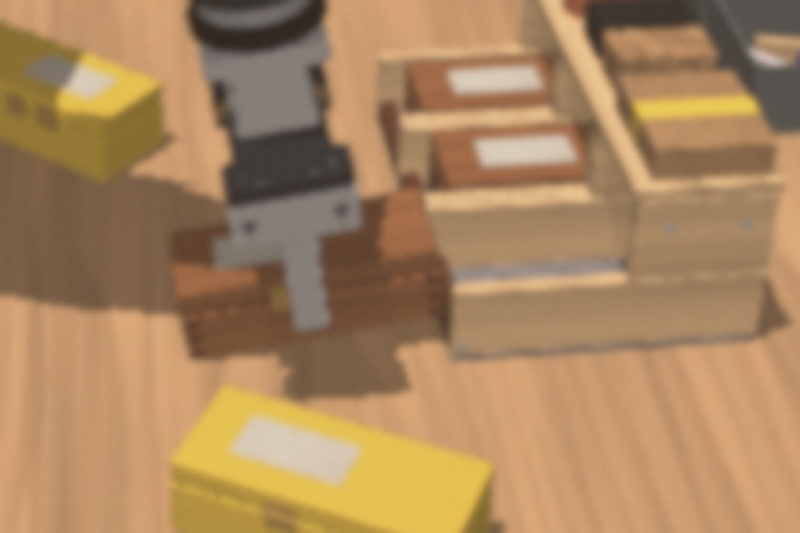

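Request:
move_arm(
  targets=[
    [0.2,-0.1,0,0.015,0,0,0],
    [0.2,-0.2,0,0.03,0,0,0],
    [0.2,-0.3,0,0.045,0,0,0],
    [0.2,-0.4,0,0.06,0,0,0],
    [0.2,-0.494,0,0.075,0,0,0],
    [0.2,-0.494,0,0.075,0,0,0],
    [0.2,-0.5,0,0.087,0,0.008,0],
    [0.2,-0.503,0,0.1,0,0.016,0],
    [0.2,-0.505,0,0.105,0,0.02,0],
    [0.2,-0.505,0,0.105,0,0.02,0],
  ],
)

```text
time_s: 7.9
ee_pos: [0.5732, -0.0671, 0.0327]
eef_rot: [3.142, 0.13, -3.108]
force: [0.0, 0.2, -5.1]
grip_width: 0.0636
grip_force: 25.0
```

Request:
move_arm(
  targets=[
    [0.2,-0.002,0,0.01,0,0.003,0],
    [0.2,-0.003,0,0.02,0,0.005,0],
    [0.2,-0.003,0,0.02,0,0.005,0],
  ],
)

```text
time_s: 8.2
ee_pos: [0.5734, -0.0672, 0.0324]
eef_rot: [3.142, 0.125, -3.108]
force: [-7.9, 0.5, 5.4]
grip_width: 0.0639
grip_force: 25.0
```

Request:
move_arm(
  targets=[
    [0.2,0,0,0,0,0,0],
    [0.2,0,0,0,0,0,0],
    [0.6,0,0,0,0,0,0],
    [1,0,0,0,0,0,0],
    [1,0,0,0,0,0,0],
    [1,0,0,0,0,0,0],
  ],
  grip_force=4,
)

```text
time_s: 8.8
ee_pos: [0.5737, -0.0672, 0.0319]
eef_rot: [-3.142, 0.125, -3.108]
force: [0.7, 0.4, -0.1]
grip_width: 0.0917
grip_force: 0.0
```

```bash
python3 - <<'E'
from h import *
o=ctrl.get_obs(); print(o["ee_pos"],o["eef_rot"],o["force"])
print(rel([.559,-.0677,.15],[np.pi,0,np.pi+.033]))
print(rel([.459,-.0710,.15],[np.pi,0,np.pi+.033]))
E
```

```text
[ 0.57365707 -0.06718169  0.03190083] [-3.14150171  0.12536788 -3.10838247] [ 0.684837    0.39726446 -0.07362515]
(array([-4.00e-03, -1.00e-03, -2.38e+00]), array([-1.000e-04,  1.254e-01,  2.000e-04]))
(array([ 1.981, -0.   , -2.63 ]), array([-1.000e-04,  1.254e-01,  2.000e-04]))
```

Request:
move_arm(
  targets=[
    [1,0,0,-0.3,0,0,0],
    [1,0,0,-0.9,0,0,0],
    [1,0,0,-1.7,0,0,0],
    [0.5,0,0,-2.38,0,0.06,0],
    [-0.2,0.7,0,-2.5,0,0.125,0],
    [-0.57,1.4,0,-2.6,0,0.125,0],
    [-0.57,1.98,0,-2.63,0,0.125,0],
    [-0.57,1.98,0,-2.63,0,0.125,0],
    [-0.57,1.98,0,-2.63,0,0.125,0],
  ],
)

```text
time_s: 9.7
ee_pos: [0.4594, -0.0711, 0.1512]
eef_rot: [-3.141, 0.002, -3.109]
force: [1.5, -0.7, -0.2]
grip_width: 0.0492
grip_force: 0.0
```

```bash
python3 - <<'E'
from h import *
o=ctrl.get_obs(); print(o["ee_pos"],o["eef_rot"],o["force"],o["grip_width"])
img,d,K,M=cam("wrist"); save("pics/w4.png",img); W=world(d,K,M);X,Y,Z=W[...,0],W[...,1],W[...,2]
m=(X>.45)&(X<.66)&(Y>-.12)&(Y<-.02)&(Z>.03)&(Z<.09); P=W[m]
print("tail",np.percentile(P[:,0],1))
for x0 in np.arange(.5,.66,.02):
    q=P[abs(P[:,0]-x0)<.005]; print(round(x0,2),np.percentile(q[:,1],[1,99]) if len(q) else 0,np.median(q[:,2]) if len(q) else 0)
print(rel([.470,-.0706,.034],[np.pi,0,np.pi+.033]))
E
```

```text
[ 0.45937273 -0.07111099  0.15119416] [-3.14109396e+00  1.93956471e-03 -3.10878386e+00] [ 1.49369578 -0.71988203 -0.20549334] 0.049197032452373106
tail 0.49815532887795083
0.5 [-0.09976056 -0.0375494 ] 0.04733111416741034
0.52 [-0.09978238 -0.03708162] 0.05066019931538593
0.54 [-0.09843746 -0.03282409] 0.05329413701042446
0.56 [-0.10133485 -0.03496961] 0.05562428139438119
0.58 0 0
0.6 [-0.09710035 -0.03419491] 0.060950880282838404
0.62 [-0.09584148 -0.03324591] 0.0632982573406019
0.64 [-0.11094849 -0.02080722] 0.06474258343797151
0.66 [-0.10963613 -0.02745964] 0.04504295700778149
(array([-0.201,  0.004,  2.339]), array([-0.0005,  0.0017,  0.0001]))
```

View pics/w4.png

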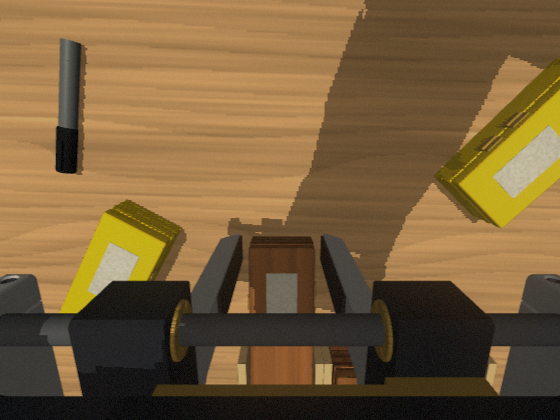

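Request:
move_arm(
  targets=[
    [-0.57,0,0,0.8,0,0,0],
    [-0.57,-0.1,0,1.6,0,0,0],
    [-0.57,-0.2,0,2.1,0,0,0],
    [-0.57,-0.2,0,2.34,0,0,0],
    [-0.57,-0.2,0,2.34,0,0,0],
    [-0.57,-0.35,0,2.34,0,0,0],
    [-0.57,-0.5,0,2.34,0,0,0],
    [-0.57,-0.6,0,2.34,0,0,0],
    [-0.57,-0.7,0,2.34,0,0,0],
    [-0.57,-0.8,0,2.34,0,0,0],
    [-0.57,-0.9,0,2.34,0,0,0],
  ],
)

```text
time_s: 10.85
ee_pos: [0.5034, -0.0695, 0.0337]
eef_rot: [3.141, -0.002, -3.108]
force: [-13.0, -0.9, 9.9]
grip_width: 0.0204
grip_force: 6.6
```

Request:
move_arm(
  targets=[
    [-0.57,0.1,0,0,0,0,0],
    [-0.57,0.25,0,0,0,-0.1,0],
    [-0.57,0.3,0,0.1,0,-0.2,0],
    [-0.57,0.3,0,0.18,0,-0.3,0],
    [-0.57,0.3,0,0.18,0,-0.3,0],
    [-0.57,0.3,0,0.18,0,-0.3,0],
  ],
)

```text
time_s: 11.45
ee_pos: [0.4894, -0.0701, 0.0246]
eef_rot: [3.142, 0.299, -3.109]
force: [0.1, -0.9, 0.8]
grip_width: 0.0201
grip_force: 0.0
```

```bash
python3 - <<'E'
from h import *
o=ctrl.get_obs(); print(o["ee_pos"],o["eef_rot"],o["force"],o["grip_width"])
for c in ("top","side"):
    img,d,K,M=cam(c); save(f"pics/{c}5.png",img)
    for t in ("case_tail","case_nose"):
        for r in ctrl.tip_of(c,t)[:5]: print(c,t,r["score"],np.round(r["point"]))
a=cv2.imread("pics/side5.png")[180:320,190:400]; cv2.imwrite("pics/s5c.png",cv2.resize(a,(800,533),interpolation=cv2.INTER_CUBIC))
E
```

```text
[ 0.48938782 -0.07012905  0.02462013] [ 3.14158638  0.29853467 -3.10851768] [ 0.14153438 -0.94165832  0.75339166] 0.0200898776006818
top case_tail 0.97 [310. 234.]
top case_tail 0.85 [243. 255.]
top case_tail 0.81 [358. 250.]
top case_nose 0.7 [202. 302.]
top case_nose 0.69 [306. 175.]
top case_nose 0.63 [388. 200.]
side case_tail 0.87 [255. 265.]
side case_tail 0.67 [240. 305.]
side case_nose 0.76 [320. 255.]
side case_nose 0.75 [313. 332.]
side case_nose 0.59 [182. 204.]
```

View pics/s5c.png

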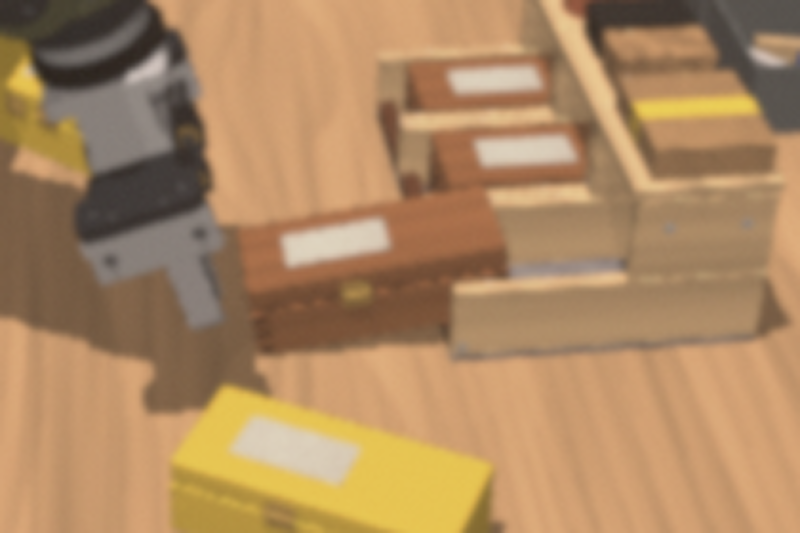

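Request:
move_arm(
  targets=[
    [-0.57,-0.19,0,0.059,0,0,0],
    [-0.57,-0.25,0,0.077,0,0,0],
    [-0.57,-0.32,0,0.1,0,0,0],
    [-0.57,-0.4,0,0.124,0,0,0],
    [-0.57,-0.48,0,0.148,0,0,0],
    [-0.57,-0.56,0,0.173,0,0,0],
    [-0.57,-0.64,0,0.198,0,0,0],
    [-0.57,-0.7,0,0.216,0,0,0],
  ],
)

```text
time_s: 12.55
ee_pos: [0.5249, -0.0685, 0.0234]
eef_rot: [3.141, 0.297, -3.108]
force: [-7.8, 0.0, 4.5]
grip_width: 0.0203
grip_force: 3.7
```

Request:
move_arm(
  targets=[
    [-0.57,-0.07,0,0.0,0,0,0],
    [-0.57,-0.14,0,0.02,0,0,0],
    [-0.57,-0.21,0,0.04,0,0,0],
    [-0.57,-0.28,0,0.065,0,0,0],
    [-0.57,-0.35,0,0.085,0,0,0],
  ],
)

```text
time_s: 13.05
ee_pos: [0.5435, -0.0681, 0.0247]
eef_rot: [3.141, 0.299, -3.108]
force: [-5.7, -0.1, 0.4]
grip_width: 0.0198
grip_force: 2.8
```

Request:
move_arm(
  targets=[
    [-0.57,-0.08,0,0.005,0,0,0],
    [-0.57,-0.16,0,0.01,0,0,0],
    [-0.57,-0.24,0,-0.01,0,0,0],
    [-0.57,-0.2,0,-0.01,0,0,0],
    [-0.57,-0.1,0,-0.01,0,0,0],
    [-0.57,-0.1,0,-0.01,0,0,0],
  ],
)

```text
time_s: 13.65
ee_pos: [0.5477, -0.068, 0.0268]
eef_rot: [-3.142, 0.3, -3.109]
force: [-0.5, -1.0, -0.2]
grip_width: 0.0201
grip_force: 0.0
```

```bash
cat > look.py <<'E'
from h import *
import sys
o=ctrl.get_obs(); print(o["time_s"],np.round(o["ee_pos"],4),np.round(o["eef_rot"],3),np.round(o["force"],1))
img,d,K,M=cam("side"); save(f"pics/{sys.argv[1]}.png",img)
W=world(d,K,M);X,Y,Z=W[...,0],W[...,1],W[...,2]
r=img[...,0].astype(int);g=img[...,1].astype(int);b=img[...,2].astype(int)
m=(X>.48)&(X<.74)&(Y>-.11)&(Y<-.02)&(Z>.004)&(r>g*1.35); P=W[m]
for x0 in np.arange(.50,.74,.02):
    q=P[abs(P[:,0]-x0)<.006]
    if len(q)>3: print(round(x0,2),len(q),np.round(np.percentile(q[:,2],[2,98]),4))
img,d,K,M=cam("wrist");W=world(d,K,M);X,Y,Z=W[...,0],W[...,1],W[...,2]
m=(X>.48)&(X<.74)&(Y>-.105)&(Y<-.03)&(Z>.02)&(Z<.1); P=W[m]
print("wrist");
if len(P):
  print(np.percentile(P[:,0],1))
  for x0 in np.arange(.50,.74,.02):
    q=P[abs(P[:,0]-x0)<.006]
    if len(q)>3: print(round(x0,2),len(q),np.round(np.median(q[:,2]),4),np.round(np.percentile(q[:,1],[2,98]),4))
a=cv2.imread(f"pics/{sys.argv[1]}.png")[180:320,190:400]; cv2.imwrite(f"pics/{sys.argv[1]}c.png",cv2.resize(a,(800,533),interpolation=cv2.INTER_CUBIC))
E
python3 look.py s6
```

```text
13.65 [ 0.5477 -0.068   0.0268] [-3.142  0.3   -3.109] [-0.5 -1.  -0.2]
0.58 214 [0.0285 0.0731]
0.6 164 [0.025  0.0711]
0.62 131 [0.02   0.0674]
0.64 44 [0.0573 0.0645]
0.66 65 [0.0459 0.062 ]
0.68 101 [0.048  0.0591]
0.7 97 [0.047  0.0555]
0.72 80 [0.047  0.0527]
wrist
0.5193700799477956
0.52 989 0.0767 [-0.0848 -0.0479]
0.54 935 0.0347 [-0.0892 -0.0467]
0.56 12 0.024 [-0.0774 -0.057 ]
0.58 1580 0.071 [-0.0818 -0.0511]
0.6 521 0.0711 [-0.0834 -0.0479]
```

Request:
move_arm(
  targets=[
    [-0.57,0.09,0,-0.03,0,0,0],
    [-0.57,0.04,0,-0.2,0,0,0],
    [-0.57,-0.02,0,-0.393,0,0,0],
    [-0.57,-0.02,0,-0.393,0,0,0],
    [-0.57,-0.21,0,-0.334,0,0,0],
    [-0.57,-0.31,0,-0.304,0,0,0],
    [-0.57,-0.4,0,-0.275,0,0,0],
    [-0.57,-0.5,0,-0.245,0,0,0],
    [-0.57,-0.59,0,-0.216,0,0,0],
    [-0.57,-0.69,0,-0.186,0,0,0],
  ],
)

```text
time_s: 14.75
ee_pos: [0.5784, -0.0669, 0.0457]
eef_rot: [3.141, 0.299, -3.108]
force: [-2.5, -0.3, -0.9]
grip_width: 0.0202
grip_force: 1.2
```

Request:
move_arm(
  targets=[
    [-0.57,-0.1,0,0.03,0,0,0],
    [-0.57,-0.19,0,0.059,0,0,0],
    [-0.57,-0.29,0,0.089,0,0,0],
    [-0.57,-0.21,0,0.066,0,0,0],
    [-0.57,-0.29,0,0.089,0,0,0],
    [-0.57,-0.38,0,0.118,0,0,0],
    [-0.57,-0.48,0,0.148,0,0,0],
    [-0.57,-0.4,0,0.124,0,0,0],
    [-0.57,-0.48,0,0.148,0,0,0],
    [-0.57,-0.57,0,0.177,0,0,0],
    [-0.57,-0.67,0,0.207,0,0,0],
  ],
)

```text
time_s: 15.85
ee_pos: [0.6134, -0.0658, 0.0458]
eef_rot: [3.141, 0.299, -3.108]
force: [-3.0, 1.0, -1.7]
grip_width: 0.0202
grip_force: 1.2
```

Request:
move_arm(
  targets=[
    [-0.57,0.08,0,-0.024,0,0,0],
    [-0.57,-0.04,0,0.012,0,0,0],
    [-0.57,-0.12,0,0.035,0,0,0],
    [-0.57,-0.19,0,0.059,0,0,0],
    [-0.57,-0.1,0,0.03,0,0,0],
    [-0.57,-0.19,0,0.059,0,0,0],
    [-0.57,-0.27,0,0.083,0,0,0],
    [-0.57,-0.27,0,0.083,0,0,0],
  ],
)

```text
time_s: 16.65
ee_pos: [0.6279, -0.0654, 0.0461]
eef_rot: [-3.142, 0.3, -3.108]
force: [-0.8, 0.3, 0.3]
grip_width: 0.0204
grip_force: 0.5
```

```bash
python3 look.py s7
```

```text
16.65 [ 0.6279 -0.0654  0.0461] [-3.142  0.3   -3.108] [-0.8  0.3  0.3]
0.64 62 [0.014  0.0638]
0.66 108 [0.0452 0.063 ]
0.68 61 [0.0474 0.061 ]
0.7 49 [0.0515 0.0592]
0.72 53 [0.0453 0.0576]
wrist
0.6018343589958566
0.6 759 0.0918 [-0.0833 -0.0445]
0.62 1041 0.0506 [-0.0864 -0.044 ]
0.64 2667 0.0439 [-0.1028 -0.0328]
0.66 185 0.0629 [-0.102  -0.0521]
0.7 524 0.0598 [-0.0817 -0.0429]
0.72 513 0.0581 [-0.0835 -0.0398]
```

View pics/s7c.png

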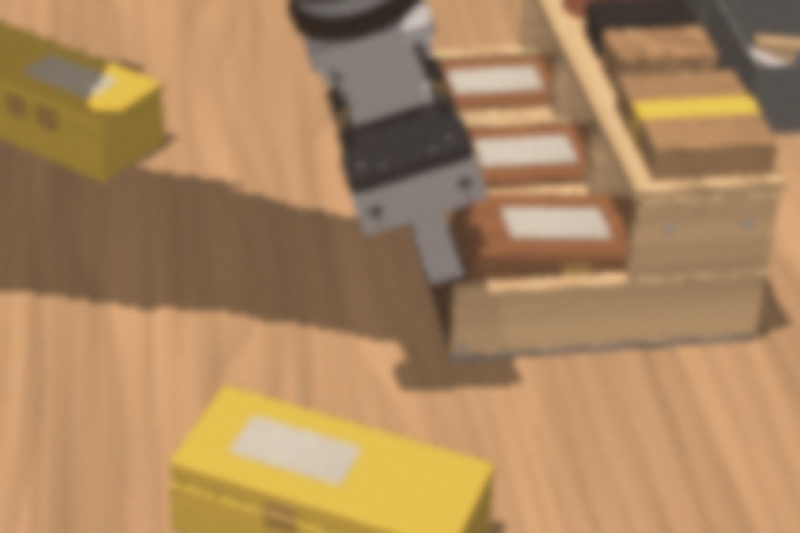

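The case is in the bay with its tail still on the lip, around crop pixel (465,250). I'll push a little further.

Request:
move_arm(
  targets=[
    [-0.57,-0.04,0,0.012,0,0,0],
    [-0.57,-0.08,0,0.024,0,0,0],
    [-0.57,-0.1,0,0.03,0,0,0],
    [-0.57,0.02,0,-0.006,0,0,0],
    [-0.57,0.02,0,-0.006,0,0,0],
    [-0.57,0.02,0,-0.006,0,0,0],
  ],
)

```text
time_s: 17.35
ee_pos: [0.6266, -0.0655, 0.0465]
eef_rot: [-3.141, 0.301, -3.108]
force: [0.2, 0.1, 0.1]
grip_width: 0.0202
grip_force: 0.0
```

```bash
python3 look.py s8
```

```text
17.35 [ 0.6266 -0.0655  0.0465] [-3.141  0.301 -3.108] [0.2 0.1 0.1]
0.64 36 [0.0126 0.0509]
0.66 96 [0.0459 0.0528]
0.68 40 [0.0473 0.0525]
0.7 42 [0.0456 0.0517]
0.72 37 [0.0454 0.0514]
wrist
0.6006457654153925
0.6 1000 0.0899 [-0.0857 -0.0443]
0.62 880 0.0488 [-0.0864 -0.0442]
0.64 1421 0.0363 [-0.1036 -0.0324]
0.66 601 0.0522 [-0.1019 -0.051 ]
0.7 36 0.0528 [-0.0748 -0.0427]
0.72 564 0.0525 [-0.0835 -0.0399]
```

Request:
move_arm(
  targets=[
    [-0.57,-0.08,0,0.024,0,0,0],
    [-0.57,-0.11,0,0.033,0,0,0],
    [-0.57,-0.14,0,0.042,0,0,0],
    [-0.57,-0.16,0,0.05,0,0,0],
    [-0.57,-0.18,0,0.056,0,0,0],
  ],
)

```text
time_s: 17.95
ee_pos: [0.6355, -0.0651, 0.0461]
eef_rot: [3.141, 0.299, -3.108]
force: [-8.5, -0.5, 6.4]
grip_width: 0.0199
grip_force: 4.1
```

Request:
move_arm(
  targets=[
    [-0.57,-0.01,0,0.003,0,0,0],
    [-0.57,-0.02,0,0.006,0,0,0],
  ],
)

```text
time_s: 18.15
ee_pos: [0.6365, -0.0651, 0.0461]
eef_rot: [3.141, 0.299, -3.108]
force: [-8.0, -0.6, 6.0]
grip_width: 0.0206
grip_force: 4.1
```

Still sliding, since the force is steady.

Request:
move_arm(
  targets=[
    [-0.57,-0.01,0,0.003,0,0,0],
    [-0.57,-0.02,0,0.006,0,0,0],
  ],
)

```text
time_s: 18.35
ee_pos: [0.6373, -0.065, 0.046]
eef_rot: [3.141, 0.298, -3.108]
force: [-11.7, -0.4, 8.6]
grip_width: 0.0201
grip_force: 6.3
```

Request:
move_arm(
  targets=[
    [-0.57,-0.01,0,0.003,0,0,0],
  ],
)

```text
time_s: 18.45
ee_pos: [0.6375, -0.065, 0.046]
eef_rot: [3.141, 0.297, -3.108]
force: [-17.6, -0.9, 12.6]
grip_width: 0.0199
grip_force: 8.5
```

The force rose from a steady 8 N to 17.6 N with almost no motion, so the case has met the back rail. I'll withdraw now.

Request:
move_arm(
  targets=[
    [-0.57,0.1,0,-0.03,0,0,0],
    [-0.57,0.4,0,-0.12,0,0,0],
    [-0.57,0.9,0,-0.5,0,0,0],
    [-0.57,1.4,0,-1.3,0,0,0],
    [-0.57,2.0,0,-2.0,0,0,0],
    [-0.57,2.5,0,-2.5,0,0,0],
    [-0.57,2.5,0,-2.5,0,0,0],
    [-0.57,2.5,0,-2.5,0,0,0],
  ],
)

```text
time_s: 19.25
ee_pos: [0.4827, -0.0704, 0.1292]
eef_rot: [-3.141, 0.302, -3.109]
force: [0.2, -0.1, -0.5]
grip_width: 0.0202
grip_force: 0.0
```

```bash
python3 look.py s9; python3 - <<'E'
from h import *
img,d,K,M=cam("top"); W=world(d,K,M)
cv2.imwrite("pics/t9.png",cv2.resize(img[110:330,100:480,::-1],(800,463),interpolation=cv2.INTER_CUBIC))
E
```

```text
19.25 [ 0.4827 -0.0704  0.1292] [-3.141  0.302 -3.109] [ 0.2 -0.1 -0.5]
0.64 23 [0.0127 0.0155]
0.66 95 [0.0462 0.0529]
0.68 41 [0.0472 0.0516]
0.7 40 [0.0457 0.0518]
0.72 39 [0.0468 0.0528]
wrist
0.6478228368083481
0.7 313 0.0524 [-0.0925 -0.0316]
0.72 289 0.0524 [-0.0918 -0.0313]
```

View pics/s9c.png

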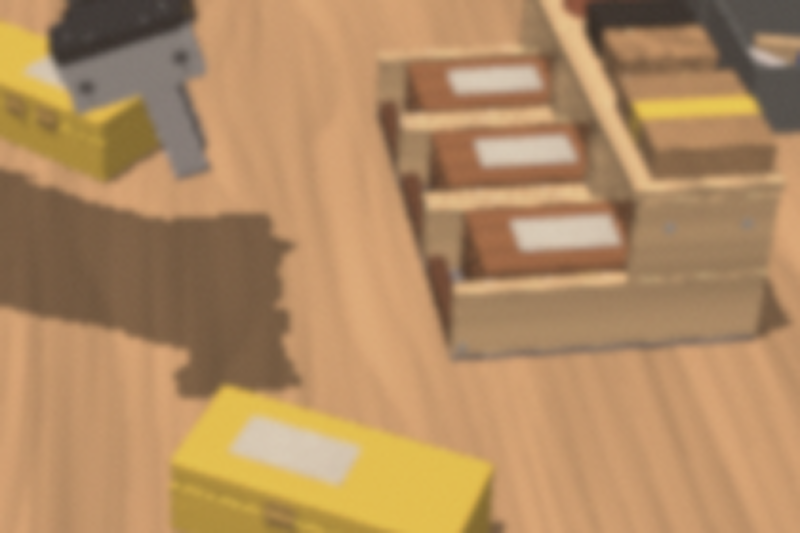

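View pics/t9.png

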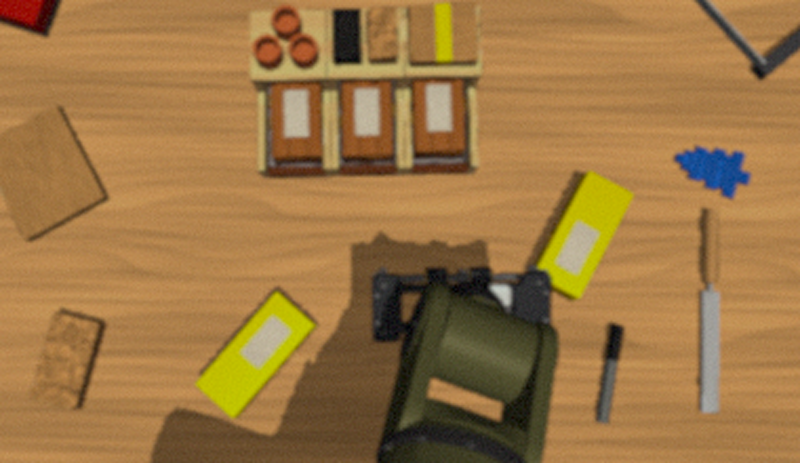

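The pictures show the case flat behind the lip in the right bay, at crop pixel (440,115). Nothing else has moved and the hand is clear.

```bash
python3 -c "
from station import ctrl
print(ctrl.hand_in())"
```

```text
the job is handed in; nothing more can be done
None
```

The case lies flat in the right-hand bay behind its lip and was pressed against the back rail (17.6 N peak at the wrist); the hand is clear, nothing else looks moved, and the job was handed in at about 19 s without returning a verdict.

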